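Index the vial changer to the third stop and hold it for the reading

TASK

The hand-turned vial changer on the bench was left at an unknown stop. Holding only its black knob, turn it anticlockwise (seen from above) until it comes up solid against its home stop, then turn it clockwise three clicks, counting by feel, so that the third vial stands in front of the reading head. Finish with the turntable seated in that third notch and the knob still gripped, so that the vial stands still for the reading; touch neither the vials nor their rack, and leave the things standing round the changer where they are.

Things in the scene. Friction and masses are not known exactly. Their poses are not given: they have to be found in the camera images.
- changer: Fixed base of the vial changer: round white foot, 244 mm across, 18 mm high, standing on the bench (z = 0). Origin: centre of its underside, on the turning axis; +x points to the reading head, a grey block with its outer face 168 mm from the axis and its top 100 mm above the bench. Does not move.
- reading_lens (a point): Front of the lens of the reading head, fixed on the base: 114 mm from the turning axis along the base's +x, 48 mm above the bench. It looks inwards at the vial that stands in front of it.
- detent (a point): Where the spring-loaded steel roller, in an aluminium block at the rim (140 degrees anticlockwise of +x), presses into the scalloped wheel. It takes about 0.25 N m to leave a notch, falling to nothing half a pitch on; then the roller pulls the wheel on into the next notch (the click). Released, the wheel stays in its notch.
- carousel (a joint): Turntable angle, rad, growing clockwise seen from above. 0: home notch (empty place before the lens); notches every 0.4189 (24 degrees), vials one to six before the lens at 0.419, 0.838, 1.257, 1.676, 2.094, 2.513. Solid end stops at -0.035 (just beyond the home notch) and 2.548. Starts in notch one to four, rarely balanced between two.
- knob: Black knob on top, turns with the turntable. Origin on the turning axis at bench height, z up, x along the grip bar. Bar 44 mm long (x), 14 mm thick (y: grip across this), upright sides from 98 to 130 mm above the bench, on a skirt of 20 mm radius (top at 98 mm). White line on the +x end. At joint q the bar is turned by -q about z from the base's +x; at home its +x end points at the lens.
- knob_grip (a point): Point to grip the knob: on the turning axis, 120 mm above the bench, 10 mm below the top of the bar and 22 mm above the skirt. A grip of about 35 N turns it without slipping.
- vial_rack: Round grey plate (201 mm across, top 62 mm above the bench) with fifteen holes and six capped vials in it, turning with the knob; vial axes 82 mm from the turning axis, tops 90 mm above the bench, at neighbouring places, the first 24 degrees anticlockwise of the empty home place. Origin on the turning axis at bench height. Not to be touched.
- third_vial (a point): Centre of the cap top of the third vial, 82 mm from the turning axis, 90 mm above the bench, moving with the turntable.
- spare_vial: A loose capped vial, 29 mm across and 61 mm tall, standing on the bench to the right of the changer; origin at the centre of its underside. Leave it standing.
- timer: A white bench timer, 58 x 94 x 23 mm, lying on the bench to the right of the changer; origin at the centre of its underside. Leave it.
- steel_cup: A loose stainless cup, 84 mm across and 92 mm tall, standing on the bench to the left of the changer; origin at the centre of its underside. Leave it.

How it is judged:
On the way, in this order (a step that is already met when the one before it is completed fails the run):
1. the turntable is turned back solid against its home stop (value of joint carousel below -0.015 rad), for 0.1 s.
2. the turntable is seated at the third stop, the knob gripped (value of joint carousel between 1.187 and 1.327 rad and contact force between the fingers and knob above 2 N), for 0.3 s.
At the end, for the whole second after the job is handed in: After having come up against the home stop, the turntable stands still within 0.07 rad (4 degrees) of the third notch (joint 1.257), and the fingers still grip the knob with more than 2 N (all of step 2 and velocity of joint carousel between -0.05 and 0.05 rad/s); the arm keeps its last pose, push and grip.
It fails at once if the vials or their rack are touched (contact force between any of the fingers, the arm and vial_rack above 1 N).
It fails at once if a thing standing round the changer is shifted or knocked over (more than 20 mm) (distance of any of spare_vial, timer, steel_cup from where it was at the start of the episode above 0.02 m or angle between any of spare_vial, steel_cup's own z axis and vertical above 0.5 rad).
It also fails if it takes over 70 s, if anything falls off the work surface, if the arm or the gripper's body presses on something with over 40 N, if the wrist force passes 120 N, or if a joint passes its speed limit or range.

ROBOT

A 7-joint arm with a two-finger parallel gripper is mounted at the origin on a cart in front of the work surface, level with it; the furniture and walls round the work are solid. World frame = base frame: x ahead of the robot, y to its left, z up, the work surface at z = 0. Lengths are in m, angles in rad, forces in N, time in s.
With the tool pointing down it reaches from about 0.425 to 0.875 m from the base axis. Payload 4.7 kg.
Tool frame: the origin (TCP) lies at the centre of the arm's flange, where the gripper is bolted on; the fingertips stand 182 mm ahead of it and the grasp point (between the pads) lies ahead of it (ctrl.hold_point_z is the z of the grasp point in the tool frame, in m); z points along the fingers, y is the direction in which the jaws open and shut (so a half turn about z gives the same grasp; the last joint's range is limited). The gripper opens to 87 mm and grips with 3 to 60 N. Pads are 19 mm wide; open, the fingers measure 117 mm over their backs; the gripper's body (75 mm by 190 mm) begins 51 mm behind the grasp point.
Start: joints at [1.153, 0.321, -0.07, 1.45, 0.023, 1.371, -0.057], TCP at [0.272, -0.59, 0.405] pointing down, gripper open.
Joint ranges: [-2.86, 2.86], [-0.3, 2.09], [-1.38, 1.24], [0.06, 2.45], [-1.56, 4.7], [0.09, 2.05], [-2.69, 2.69]. Speed limits (rad/s): [2.57, 2.57, 3.14, 3.14, 3.14, 3.14, 3.14].

INTERFACE

Orientations are given as a rotation vector (axis times angle).
In Python, from bench import get_state, imaging, workorder, ctrl gives the robot as it stands.
- The arm moves only by the tool step_arm, never from a script. Its argument "increments" is a list of rows, each an object of numbers: "claw": the opening, from 0 (shut) to 1 (fully open); "tx", "ty", "tz": the shift along the tool's x, y, z in m; "spin": the turn about the tool's z in degrees. A call has 1 to 8 rows; each row is the pose to reach, as a shift and turn from the pose commanded when the call began, along the tool's axes at that moment; what a row does not reach only later rows make up. A row lasts 1/12 s, in which the tool goes at most 41.7 mm and 7.16 degrees, less where a joint would pass 70% of its speed; a pose out of reach is approached as far as the arm can. A call with a gripper value outside its range is refused whole. The fingers move at their own pace and stop on an object; "force" is the grip in N (left out, the last holds). Time passes only in rows, so rows that repeat a pose let the fingers close. It gives the time, the measured TCP pose, the force and the opening at its end, in the units of the state.
- get_state(): the state, without advancing time (a new reading comes with each control period).
- imaging.get_image(name): name is "scene" or "top"; returns the picture (480x640x3 uint8, blue, green, red); there is no depth.
- imaging.camera_params(name): a dict with "intrinsics" (3x3 intrinsics, pixels), "camera_from_world" (4x4, takes a point from world to camera coordinates). Camera axes: x right, y down, z forward; pixel columns grow to the right and rows downward; lengths in m; the calibration is good to about 2 mm. A picture is of the moment at which its call begins. camera_params takes no time and is no camera call.
- workorder.close_job(): hands the job in, once; it reports no verdict.
The state is a dict: "time": time; "joint_positions": joint angles; "qd": joint speeds; "joint_torque": joint torques, N m; "position": TCP position; "tool_rot": TCP orientation; "ft_force": force on the tool from outside, world axes, zero at the start; "torque": the same for the moment, N m; "grip_width": opening from 0.0 (shut) to 1.0 (fully open).
Only numpy, scipy, OpenCV 4.12 (cv2) and the standard library are available. Lean on these libraries where they do the work, as an engineer would, in place of code of your own. Each camera call takes 0.05 s, during which the arm holds its last target. There are 200 camera calls.

## Working session

There is one attempt and no reset: what is moved stays moved. The work goes in short steps, Python scripts to look and compute and a tool call to move; the robot and the scene stay as the last step left them, time stands still between calls to the robot, and variables do not carry over. Pictures are saved under pics/ and viewed, on a budget of 10 in all, crops included, one or two more only if the job needs it, and the job is handed in when it is done.

Besides the shell and the picture viewer there is one more tool, called after "Call:" as name([rows], argument=value, ...), one row to a line, values as JSON. step_arm: Moves the arm, as the interface text tells. Its arguments: {"type":"object","properties":{"increments":{"type":"array"},"force":{"type":"number"}},"required":["increments"]}

```bash
mkdir -p pics
python3 - <<'E'
from bench import get_state, imaging, ctrl
import cv2
s=get_state();print(s, ctrl.hold_point_z)
for n in("scene","top"):
    cv2.imwrite(f"pics/{n}0.png",imaging.get_image(n));p=imaging.camera_params(n);print(n,p)
E
```

```text
{'time': 0.0, 'joint_positions': array([ 1.15311172,  0.3218484 , -0.07010252,  1.45169112,  0.02263702,
        1.37078449, -0.05687879]), 'qd': array([ 0.00031719,  0.00169248,  0.00011512,  0.00073725,  0.00047411,
        0.0016605 , -0.0028106 ]), 'joint_torque': array([-8.66016489e-04, -4.91292465e+01, -4.04656129e-01, -3.12525666e+01,
       -6.40279963e-02,  4.37662541e-02,  1.93483384e-04]), 'position': array([ 0.27190815, -0.59016942,  0.40363673]), 'tool_rot': array([-3.06681308e+00, -6.72706342e-01,  8.49952552e-04]), 'ft_force': array([-0.61571892,  0.98415895, -0.00762009]), 'torque': array([-0.02394634, -0.04848417, -0.00880644]), 'grip_width': 1.000302230622655} 0.1635
scene {'intrinsics': array([[461.61013557,   0.        , 319.82163179],
       [  0.        , 461.61013557, 237.87816136],
       [  0.        ,   0.        ,   1.        ]]), 'camera_from_world': array([[-0.83531744, -0.54976091,  0.00277743,  0.32463438],
       [-0.3431107 ,  0.51736843, -0.78396745,  0.4278297 ],
       [ 0.42955771, -0.65581464, -0.62079572,  0.63657676],
       [ 0.        ,  0.        ,  0.        ,  1.        ]])}
top {'intrinsics': array([[590.78038723,   0.        , 320.28982961],
       [  0.        , 590.78038723, 247.97963055],
       [  0.        ,   0.        ,   1.        ]]), 'camera_from_world': array([[-0.02599063, -0.9994057 , -0.02264342, -0.25646565],
       [-0.98313016,  0.02965664, -0.18048705,  0.57737179],
       [ 0.18105131,  0.01757046, -0.98331668,  1.44011612],
       [ 0.        ,  0.        ,  0.        ,  1.        ]])}
```

View pics/top0.png

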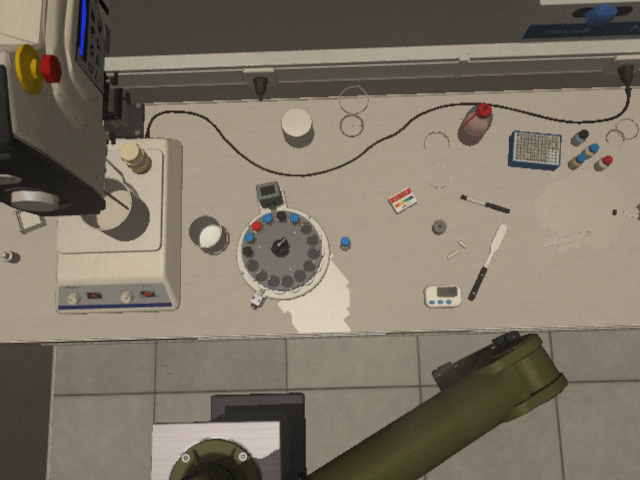

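View pics/scene0.png

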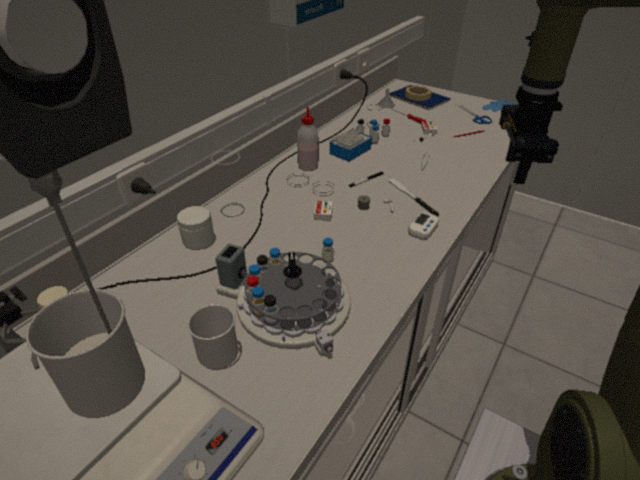

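The top view shows the changer centred near (283,252), with the knob near (281,246), the head at (269,194), the cup at (209,236) and the spare vial at (346,243). I'll enlarge it next.

Run:
```python
import cv2
a=cv2.imread("pics/top0.png")[175:315,220:360]
b=cv2.imread("pics/scene0.png")[230:360,225:360]
a=cv2.resize(a,(560,560),interpolation=cv2.INTER_CUBIC)
cv2.imwrite("pics/c1.png",a)
```

```text
(no output)
```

View pics/c1.png

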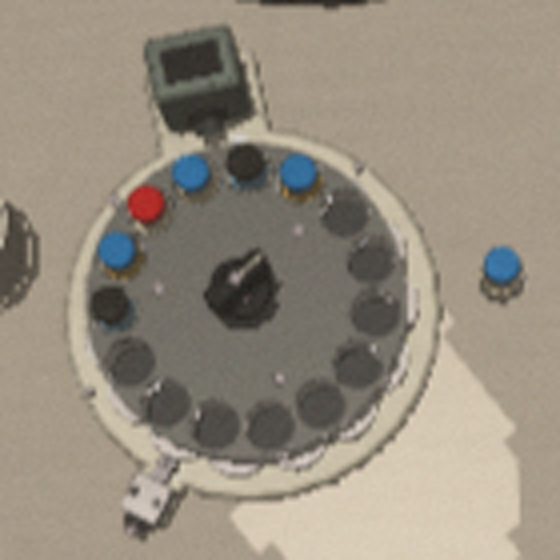

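```bash
cat > h.py <<'E'
import numpy as np
from bench import imaging
def px2w(n,uv,z):
    p=imaging.camera_params(n);K=p["intrinsics"];T=p["camera_from_world"];R=T[:3,:3];c=-R.T@T[:3,3]
    uv=np.atleast_2d(uv);d=(R.T@np.linalg.inv(K)@np.c_[uv,np.ones(len(uv))].T).T
    return c+d*((z-c[2])/d[:,2])[:,None]
def w2px(n,X):
    p=imaging.camera_params(n);T=p["camera_from_world"];q=p["intrinsics"]@(T[:3,:3]@np.asarray(X).T+T[:3,3:4]);return (q[:2]/q[2]).T
E
python3 - <<'E'
from h import *
from scipy.optimize import least_squares
f=lambda a:np.array(a)/4+[220,175]-.375
W=px2w("top",f([(299,172),(245,161),(192,172),(146,204),(118,250),(110,305)]),.09)
k=np.arange(6)*np.radians(24)
r=least_squares(lambda p:np.r_[W[:,0]-p[0]-.082*np.cos(p[2]+k),W[:,1]-p[1]-.082*np.sin(p[2]+k)],[.55,-.2,0])
print(r.x,np.degrees(r.x[2]),np.abs(r.fun).max())
c=r.x[:2]
print("knob bar dir",np.degrees(r.x[2])-24, "knobtop",px2w("top",f([(242,280)]),.13))
# head: top corners
h=px2w("top",f([(146,42),(232,27),(250,100),(163,105)]),.1);print(h)
m=h.mean(0)[:2]-c;print("head dir",np.degrees(np.arctan2(m[1],m[0])),np.hypot(*m))
d=px2w("top",f([(168,465)]),.03)[0][:2]-c;print("detent dir",np.degrees(np.arctan2(d[1],d[0]))-140)
print("foot",px2w("top",f([(67,310),(440,310)]),.018), "spare",px2w("top",f([(502,262)]),.061))
print("spare etc", px2w("top",[(209,222)],.092))
E
```

```text
[ 0.56699827 -0.17535857 -0.44977821] -25.770393198338006 0.0003243786019002069
knob bar dir -49.770393198338006 knobtop [[ 0.56618932 -0.1782575   0.13      ]]
[[ 0.72454216 -0.11787728  0.1       ]
 [ 0.73247448 -0.17160936  0.1       ]
 [ 0.68519517 -0.18215937  0.1       ]
 [ 0.68373135 -0.12817181  0.1       ]]
head dir 10.321841325488087 0.1417820000188984
detent dir 11.31348640969776
foot [[ 0.57142716 -0.05515928  0.018     ]
 [ 0.56420997 -0.29572138  0.018     ]] spare [[ 0.58597898 -0.33550627  0.061     ]]
spare etc [[0.63593547 0.00085948 0.092     ]]
```

Axis is at about (0.567, -0.1755). The bar points at -49.8° and the base's +x at about 10.5°, so q is about 60°, balanced between notches 2 and 3. I'll bring the arm over it.

Call:
step_arm([
  {"claw": 1, "tx": 0.03, "ty": -0.017, "spin": -6},
  {"tx": 0.06, "ty": -0.034, "spin": -12, "claw": 1},
  {"tx": 0.09, "ty": -0.052, "spin": -18, "claw": 1},
  {"tx": 0.12, "ty": -0.069, "spin": -24, "claw": 1},
  {"tx": 0.15, "ty": -0.086, "spin": -30, "claw": 1},
  {"tx": 0.18, "ty": -0.103, "spin": -36, "claw": 1},
  {"tx": 0.21, "ty": -0.121, "spin": -42, "claw": 1},
  {"tx": 0.24, "ty": -0.138, "spin": -48, "claw": 1},
])

```text
invalid input at $.increments[0]: expected keys claw, tx, ty, tz, spin
```

```bash
cat >> h.py <<'E'
from scipy.spatial.transform import Rotation as Ro
from bench import get_state
def go(x,y,z,yaw):  # yaw of tool y, deg
    s=get_state();R=Ro.from_rotvec(s["tool_rot"]).as_matrix();p=s["position"]
    cy=np.degrees(np.arctan2(R[1,1],R[0,1]))
    print("t",s["time"],"p",p.round(4),"yaw",cy.round(2),"j",s["joint_positions"].round(2),"tilt",R[:2,2].round(4),"grip",s["grip_width"])
    print("F",s["ft_force"].round(2),"M",s["torque"].round(3))
    print("shift",(R.T@(np.array([x,y,z])-p)).round(4),"spin",round(-((yaw-cy+180)%360-180),2))
E
python3 -c "
from h import *
go(.567,-.1755,.2865+.08,40.2)"
```

```text
t 0.1 p [ 0.2719 -0.5902  0.4038] yaw -65.26 j [ 1.15  0.32 -0.07  1.45  0.02  1.37 -0.06] tilt [-0.0008  0.0016] grip 1.0006023048108186
F [-0.1   0.28  0.12] M [ 0.014  0.012 -0.032]
shift [ 0.4416 -0.253   0.0377] spin -105.46
```

Call:
step_arm([
  {"claw": 1, "tx": 0.03, "ty": -0.017, "tz": 0, "spin": -6},
  {"claw": 1, "tx": 0.06, "ty": -0.034, "tz": 0, "spin": -12},
  {"claw": 1, "tx": 0.09, "ty": -0.052, "tz": 0, "spin": -18},
  {"claw": 1, "tx": 0.12, "ty": -0.069, "tz": 0, "spin": -24},
  {"claw": 1, "tx": 0.15, "ty": -0.086, "tz": 0, "spin": -30},
  {"claw": 1, "tx": 0.18, "ty": -0.103, "tz": 0, "spin": -36},
  {"claw": 1, "tx": 0.21, "ty": -0.121, "tz": 0, "spin": -42},
  {"claw": 1, "tx": 0.24, "ty": -0.138, "tz": 0, "spin": -48},
])

```text
time: 0.77
position: [0.4328, -0.3629, 0.4044]
tool_rot: [-2.524, -1.869, 0.001]
ft_force: [-0.3, -0.4, -0.4]
grip_width: 0.999
```

```bash
python3 -c "
from h import *
go(.567,-.1755,.2865+.08,40.2)"
```

```text
t 0.7667 p [ 0.4328 -0.3629  0.4044] yaw -16.97 j [ 0.94  0.16 -0.32  1.66  0.05  1.34  0.31] tilt [-0.0006  0.0003] grip 0.9993166542281878
F [-0.3  -0.41 -0.35] M [-0.055 -0.169 -0.02 ]
shift [0.2184 0.0737 0.0379] spin -57.17
```

Call:
step_arm([
  {"claw": 1, "tx": 0.0273, "ty": 0.0092, "tz": 0, "spin": -7.1},
  {"claw": 1, "tx": 0.0546, "ty": 0.0184, "tz": 0, "spin": -14.2},
  {"claw": 1, "tx": 0.0819, "ty": 0.0276, "tz": 0, "spin": -21.3},
  {"claw": 1, "tx": 0.1092, "ty": 0.0368, "tz": 0, "spin": -28.4},
  {"claw": 1, "tx": 0.1365, "ty": 0.046, "tz": 0, "spin": -35.5},
  {"claw": 1, "tx": 0.1638, "ty": 0.0553, "tz": 0, "spin": -42.6},
  {"claw": 1, "tx": 0.1911, "ty": 0.0645, "tz": 0.01, "spin": -49.7},
  {"claw": 1, "tx": 0.2184, "ty": 0.0737, "tz": 0.02, "spin": -56.8},
])

```text
time: 1.43
position: [0.5681, -0.1767, 0.3848]
tool_rot: [1.33, 2.845, -0.0]
ft_force: [0.0, -0.4, -0.3]
grip_width: 1.002
```

```bash
python3 -c "
from h import *
import cv2
go(.567,-.1755,.2865+.03,40.2)
a=imaging.get_image('top');b=imaging.get_image('scene')
cv2.imwrite('pics/t2.png',a);cv2.imwrite('pics/s2.png',cv2.resize(b[150:370,180:400],(660,660))[:600])
go(.567,-.1755,.2865+.03,40.2)"
```

```text
t 1.4333 p [ 0.5681 -0.1767  0.3848] yaw 39.88 j [ 0.73  0.26 -0.56  1.61  0.14  1.32  0.85] tilt [ 0.001  -0.0006] grip 1.0023445779089077
F [ 0.01 -0.4  -0.34] M [-0.017 -0.139  0.057]
shift [ 0.0017 -0.0001  0.0683] spin -0.32
t 1.5333 p [ 0.5691 -0.1719  0.3827] yaw 40.19 j [ 0.73  0.26 -0.56  1.61  0.14  1.32  0.84] tilt [-0.0015  0.0049] grip 1.0021297713766848
F [ 0.04  0.31 -0.85] M [ 0.125 -0.053  0.018]
shift [-0.0017 -0.004   0.0662] spin -0.01
```

View pics/s2.png

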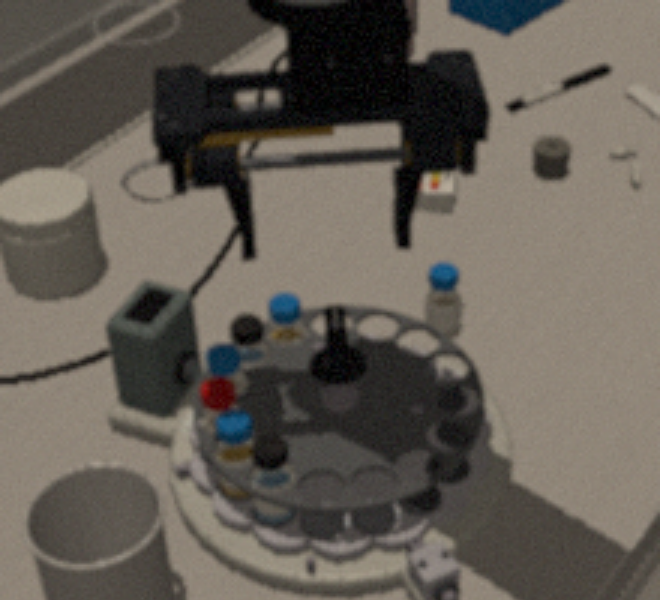

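The gripper hangs centred above the changer, with the bar top at about crop (337,310), which is scene pixel (292,253). I'll check the axis from this view, let the arm settle, and descend to a clear height.

Call:
step_arm([
  {"claw": 1, "tx": 0, "ty": 0, "tz": 0.01, "spin": 0},
  {"claw": 1, "tx": 0, "ty": 0, "tz": 0.02, "spin": 0},
  {"claw": 1, "tx": 0, "ty": 0, "tz": 0.02, "spin": 0},
  {"claw": 1, "tx": 0, "ty": 0, "tz": 0.02, "spin": 0},
  {"claw": 1, "tx": 0, "ty": 0, "tz": 0.02, "spin": 0},
  {"claw": 1, "tx": 0, "ty": 0, "tz": 0.02, "spin": 0},
])

```text
time: 2.03
position: [0.5672, -0.1787, 0.3652]
tool_rot: [1.341, 2.84, -0.0]
ft_force: [-0.2, -0.4, 0.1]
grip_width: 1.002
```

```bash
python3 -c "
from h import *
print(w2px('scene',[(.567,-.1755,.13),(.567,-.1755,.098)]),px2w('scene',[(292.3,253.5)],.13))
go(.567,-.1755,.2885,40.2)"
```

```text
[[293.50056511 258.35697629]
 [294.01625079 270.31507895]] [[ 0.57773322 -0.18621939  0.13      ]]
t 2.0333 p [ 0.5672 -0.1787  0.3652] yaw 39.45 j [ 0.73  0.27 -0.56  1.63  0.15  1.28  0.84] tilt [ 0.0006 -0.0006] grip 1.0017272161371233
F [-0.22 -0.42  0.13] M [ 0.036 -0.128 -0.034]
shift [0.0027 0.0018 0.0767] spin -0.75
```

Call:
step_arm([
  {"claw": 1, "tx": 0.003, "ty": 0.002, "tz": 0.015, "spin": -0.7},
  {"claw": 1, "tx": 0.003, "ty": 0.002, "tz": 0.03, "spin": -0.7},
  {"claw": 1, "tx": 0.003, "ty": 0.002, "tz": 0.045, "spin": -0.7},
  {"claw": 1, "tx": 0.003, "ty": 0.002, "tz": 0.06, "spin": -0.7},
  {"claw": 1, "tx": 0.003, "ty": 0.002, "tz": 0.07, "spin": -0.7},
  {"claw": 1, "tx": 0.003, "ty": 0.002, "tz": 0.076, "spin": -0.7},
  {"claw": 1, "tx": 0.003, "ty": 0.002, "tz": 0.076, "spin": -0.7},
  {"claw": 1, "tx": 0.003, "ty": 0.002, "tz": 0.076, "spin": -0.7},
])

```text
time: 2.7
position: [0.5672, -0.1744, 0.2892]
tool_rot: [1.322, 2.849, 0.0]
ft_force: [-0.1, 0.4, -0.5]
grip_width: 1.001
```

```bash
python3 -c "
from h import *
import cv2
go(.567,-.1755,.2885,40.2)
b=imaging.get_image('scene')
cv2.imwrite('pics/s3.png',cv2.resize(b[180:340,200:380],(720,640))[:600])"
```

```text
t 2.7 p [ 0.5672 -0.1744  0.2892] yaw 40.23 j [ 0.71  0.33 -0.55  1.72  0.19  1.14  0.81] tilt [ 0.0004 -0.0001] grip 1.0013037737631016
F [-0.12  0.39 -0.45] M [ 0.013 -0.082 -0.021]
shift [-0.0007 -0.0009  0.0007] spin 0.03
```

View pics/s3.png

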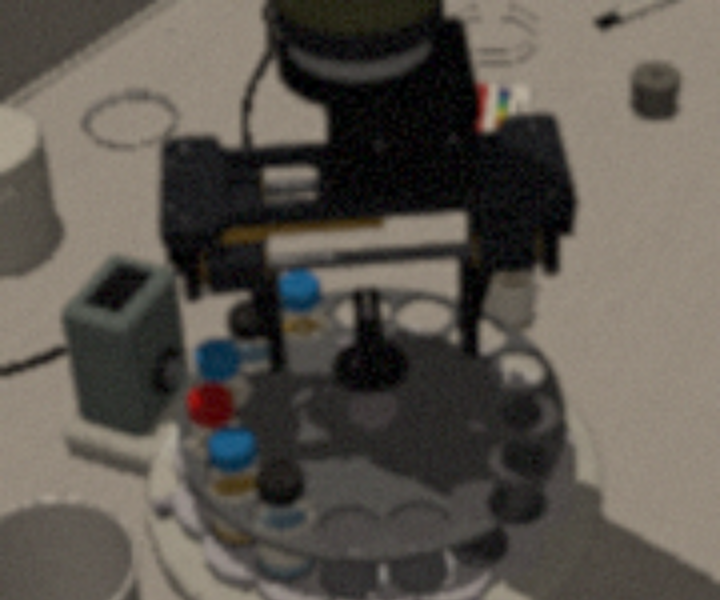

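The fingers straddle the bar: inner edges at crop x of about 285 and 463, bar at about 368, tips above the vials. Closing now.

Call:
step_arm([
  {"claw": 0, "tx": 0, "ty": 0, "tz": 0, "spin": 0},
  {"claw": 0, "tx": 0, "ty": 0, "tz": 0, "spin": 0},
  {"claw": 0, "tx": 0, "ty": 0, "tz": 0, "spin": 0},
  {"claw": 0, "tx": 0, "ty": 0, "tz": 0, "spin": 0},
  {"claw": 0, "tx": 0, "ty": 0, "tz": 0, "spin": 0},
  {"claw": 0, "tx": 0, "ty": 0, "tz": 0, "spin": 0},
  {"claw": 0, "tx": 0, "ty": 0, "tz": 0, "spin": 0},
  {"claw": 0, "tx": 0, "ty": 0, "tz": 0, "spin": 0},
], force=40)

```text
time: 3.42
position: [0.567, -0.1743, 0.2887]
tool_rot: [-1.322, -2.85, 0.0]
ft_force: [0.8, 0.0, 0.1]
grip_width: 0.479
```

```bash
python3 -c "
from h import *
go(.567,-.1755,.2885,40.2)"
```

```text
t 3.4167 p [ 0.567  -0.1743  0.2887] yaw 40.24 j [ 0.71  0.33 -0.55  1.72  0.19  1.14  0.81] tilt [-0.     -0.0001] grip 0.4787136650167029
F [0.75 0.01 0.13] M [ 0.048 -0.128 -0.003]
shift [-0.0009 -0.0008  0.0002] spin 0.04
```

Fingers still closing (0.48).

Call:
step_arm([
  {"claw": 0, "tx": 0, "ty": 0, "tz": 0, "spin": 0},
  {"claw": 0, "tx": 0, "ty": 0, "tz": 0, "spin": 0},
  {"claw": 0, "tx": 0, "ty": 0, "tz": 0, "spin": 0},
  {"claw": 0, "tx": 0, "ty": 0, "tz": 0, "spin": 0},
  {"claw": 0, "tx": 0, "ty": 0, "tz": 0, "spin": 0},
  {"claw": 0, "tx": 0, "ty": 0, "tz": 0, "spin": 0},
  {"claw": 0, "tx": 0, "ty": 0, "tz": 0, "spin": 0},
  {"claw": 0, "tx": 0, "ty": 0, "tz": 0, "spin": 0},
], force=40)

```text
time: 4.08
position: [0.568, -0.1732, 0.2888]
tool_rot: [1.319, 2.849, 0.004]
ft_force: [3.6, 1.3, -3.4]
grip_width: 0.163
```

```bash
python3 -c "
from h import *
go(.567,-.1755,.2885,40.2)"
```

```text
t 4.0833 p [ 0.568  -0.1732  0.2888] yaw 40.32 j [ 0.71  0.33 -0.55  1.72  0.19  1.14  0.81] tilt [0.003  0.0012] grip 0.16267625712602612
F [ 3.6   1.27 -3.41] M [ 0.425 -1.041  0.039]
shift [-0.0011 -0.0023  0.0003] spin 0.12
```

Call:
step_arm([
  {"claw": 0, "tx": 0, "ty": 0, "tz": 0, "spin": 0},
  {"claw": 0, "tx": 0, "ty": 0, "tz": 0, "spin": -3},
  {"claw": 0, "tx": 0, "ty": 0, "tz": 0, "spin": -6},
  {"claw": 0, "tx": 0, "ty": 0, "tz": 0, "spin": -9},
  {"claw": 0, "tx": 0, "ty": 0, "tz": 0, "spin": -12},
  {"claw": 0, "tx": 0, "ty": 0, "tz": 0, "spin": -12},
  {"claw": 0, "tx": 0, "ty": 0, "tz": 0, "spin": -12},
])

```text
time: 4.67
position: [0.5678, -0.1735, 0.2888]
tool_rot: [1.016, 2.971, 0.002]
ft_force: [5.0, 1.6, -3.1]
grip_width: 0.154
```

```bash
python3 -c "
from h import *
go(.567,-.1755,.2885,40.2)"
```

```text
t 4.6667 p [ 0.5678 -0.1735  0.2888] yaw 52.24 j [ 0.74  0.34 -0.58  1.72  0.2   1.14  1.01] tilt [0.0023 0.0008] grip 0.15377134983341753
F [ 5.04  1.63 -3.06] M [ 0.431 -1.167  0.3  ]
shift [-0.0006 -0.0021  0.0003] spin 12.04
```

Call:
step_arm([
  {"claw": 0, "tx": 0, "ty": 0, "tz": 0, "spin": -2},
  {"claw": 0, "tx": 0, "ty": 0, "tz": 0, "spin": -4},
  {"claw": 0, "tx": 0, "ty": 0, "tz": 0, "spin": -6},
  {"claw": 0, "tx": 0, "ty": 0, "tz": 0, "spin": -6},
  {"claw": 0, "tx": 0, "ty": 0, "tz": 0, "spin": -6},
])

```text
time: 5.08
position: [0.5677, -0.1737, 0.2888]
tool_rot: [0.862, 3.019, 0.002]
ft_force: [5.1, 2.3, -3.0]
grip_width: 0.158
```

```bash
python3 -c "
from h import *
go(.567,-.1755,.2885,40.2)"
```

```text
t 5.0833 p [ 0.5677 -0.1737  0.2888] yaw 58.15 j [ 0.75  0.34 -0.6   1.72  0.21  1.14  1.11] tilt [0.0022 0.001 ] grip 0.15774098545471205
F [ 5.08  2.32 -2.98] M [ 0.386 -1.142 -0.11 ]
shift [-0.0004 -0.0019  0.0003] spin 17.95
```

Call:
step_arm([
  {"claw": 0, "tx": 0, "ty": 0, "tz": 0, "spin": -2},
  {"claw": 0, "tx": 0, "ty": 0, "tz": 0, "spin": -4},
  {"claw": 0, "tx": 0, "ty": 0, "tz": 0, "spin": -6},
  {"claw": 0, "tx": 0, "ty": 0, "tz": 0, "spin": -6},
  {"claw": 0, "tx": 0, "ty": 0, "tz": 0, "spin": -6},
])

```text
time: 5.5
position: [0.5676, -0.1738, 0.2888]
tool_rot: [0.702, 3.06, 0.002]
ft_force: [5.0, 2.3, -3.5]
grip_width: 0.159
```

```bash
python3 -c "
from h import *
go(.567,-.1755,.2885,40.2)"
```

```text
t 5.5 p [ 0.5676 -0.1738  0.2888] yaw 64.15 j [ 0.77  0.35 -0.61  1.72  0.22  1.14  1.21] tilt [0.0019 0.0007] grip 0.15879468270404667
F [ 5.02  2.28 -3.51] M [ 0.441 -1.251 -0.009]
shift [-0.0002 -0.0018  0.0003] spin 23.95
```

The detent feel fits: pulled in at yaw 52°, resisting at 58°, balanced at 64°. Home should be near 100° and the stop near 102°. Carrying on.

Call:
step_arm([
  {"claw": 0, "tx": 0, "ty": 0, "tz": 0, "spin": -3},
  {"claw": 0, "tx": 0, "ty": 0, "tz": 0, "spin": -7},
  {"claw": 0, "tx": 0, "ty": 0, "tz": 0, "spin": -11},
  {"claw": 0, "tx": 0, "ty": 0, "tz": 0, "spin": -15},
  {"claw": 0, "tx": 0, "ty": 0, "tz": 0, "spin": -19},
  {"claw": 0, "tx": 0, "ty": 0, "tz": 0, "spin": -22},
  {"claw": 0, "tx": 0, "ty": 0, "tz": 0, "spin": -24},
  {"claw": 0, "tx": 0, "ty": 0, "tz": 0, "spin": -24},
])

```text
time: 6.17
position: [0.5674, -0.1745, 0.2888]
tool_rot: [0.05, 3.14, -0.0]
ft_force: [4.4, -0.0, -3.7]
grip_width: 0.16
```

```bash
python3 -c "
from h import *
go(.567,-.1755,.2885,100)"
```

```text
t 6.1667 p [ 0.5674 -0.1745  0.2888] yaw 88.17 j [ 0.82  0.36 -0.68  1.72  0.25  1.15  1.61] tilt [ 0.0016 -0.0002] grip 0.16019274701048755
F [ 4.42 -0.02 -3.72] M [ 0.251 -1.272 -0.056]
shift [ 0.0004 -0.001   0.0003] spin -11.83
```

Call:
step_arm([
  {"claw": 0, "tx": 0, "ty": 0, "tz": 0, "spin": -3},
  {"claw": 0, "tx": 0, "ty": 0, "tz": 0, "spin": -6},
  {"claw": 0, "tx": 0, "ty": 0, "tz": 0, "spin": -8},
  {"claw": 0, "tx": 0, "ty": 0, "tz": 0, "spin": -10},
  {"claw": 0, "tx": 0, "ty": 0, "tz": 0, "spin": -11},
  {"claw": 0, "tx": 0, "ty": 0, "tz": 0, "spin": -12},
  {"claw": 0, "tx": 0, "ty": 0, "tz": 0, "spin": -12},
  {"claw": 0, "tx": 0, "ty": 0, "tz": 0, "spin": -12},
])

```text
time: 6.83
position: [0.5674, -0.1749, 0.2888]
tool_rot: [-0.277, 3.128, -0.002]
ft_force: [5.8, -1.9, -3.6]
grip_width: 0.159
```

```bash
python3 -c "
from h import *
go(.567,-.1755,.2885,100)"
```

```text
t 6.8333 p [ 0.5674 -0.1749  0.2888] yaw 100.11 j [ 0.85  0.37 -0.72  1.72  0.26  1.15  1.8 ] tilt [ 0.0018 -0.0011] grip 0.15860089395864238
F [ 5.8  -1.88 -3.62] M [ 0.105 -1.302  0.298]
shift [ 0.0006 -0.0006  0.0003] spin 0.11
```

Call:
step_arm([
  {"claw": 0, "tx": 0, "ty": 0, "tz": 0, "spin": -1},
  {"claw": 0, "tx": 0, "ty": 0, "tz": 0, "spin": -2},
  {"claw": 0, "tx": 0, "ty": 0, "tz": 0, "spin": -2},
  {"claw": 0, "tx": 0, "ty": 0, "tz": 0, "spin": -2},
])

```text
time: 7.17
position: [0.5674, -0.175, 0.2888]
tool_rot: [-0.329, 3.123, -0.001]
ft_force: [5.1, -0.4, -4.0]
grip_width: 0.155
```

```bash
python3 -c "
from h import *
go(.567,-.1755,.2885,102)"
```

```text
t 7.1667 p [ 0.5674 -0.175   0.2888] yaw 102.02 j [ 0.85  0.37 -0.72  1.72  0.27  1.15  1.84] tilt [ 0.0018 -0.0007] grip 0.15548526041572683
F [ 5.08 -0.39 -4.03] M [ 0.083 -1.244 -0.217]
shift [ 0.0005 -0.0004  0.0003] spin 0.02
```

Call:
step_arm([
  {"claw": 0, "tx": 0, "ty": 0, "tz": 0, "spin": -1},
  {"claw": 0, "tx": 0, "ty": 0, "tz": 0, "spin": -2},
  {"claw": 0, "tx": 0, "ty": 0, "tz": 0, "spin": -2},
  {"claw": 0, "tx": 0, "ty": 0, "tz": 0, "spin": -2},
])

```text
time: 7.5
position: [0.5674, -0.1751, 0.2888]
tool_rot: [-0.382, 3.116, -0.001]
ft_force: [5.6, -1.9, -3.4]
grip_width: 0.155
```

```bash
python3 -c "
from h import *
go(.567,-.1755,.2885,102)"
```

```text
t 7.5 p [ 0.5674 -0.1751  0.2888] yaw 103.97 j [ 0.86  0.37 -0.73  1.72  0.27  1.15  1.87] tilt [ 0.0019 -0.0006] grip 0.15478352532352088
F [ 5.65 -1.89 -3.37] M [ 0.114 -1.272 -0.393]
shift [ 0.0005 -0.0003  0.0003] spin 1.97
```

Call:
step_arm([
  {"claw": 0, "tx": 0, "ty": 0, "tz": 0, "spin": -1},
  {"claw": 0, "tx": 0, "ty": 0, "tz": 0, "spin": -1.5},
  {"claw": 0, "tx": 0, "ty": 0, "tz": 0, "spin": -1.5},
  {"claw": 0, "tx": 0, "ty": 0, "tz": 0, "spin": -1.5},
])

```text
time: 7.83
position: [0.5674, -0.1751, 0.2888]
tool_rot: [-0.421, 3.111, -0.001]
ft_force: [5.8, -0.9, -4.5]
grip_width: 0.159
```

```bash
python3 -c "
from h import *
go(.567,-.1755,.2885,102)"
```

```text
t 7.8333 p [ 0.5674 -0.1751  0.2888] yaw 105.4 j [ 0.86  0.37 -0.73  1.72  0.27  1.15  1.89] tilt [ 0.0019 -0.0002] grip 0.15946118222940486
F [ 5.77 -0.9  -4.45] M [ 0.152 -1.289 -0.853]
shift [ 0.0005 -0.0003  0.0003] spin 3.4
```

The moment rose to -0.85 N m, well past the 0.25 of the detent, so this is the solid home stop. One more short hold, then clockwise, feeling each click.

Call:
step_arm([
  {"claw": 0, "tx": 0, "ty": 0, "tz": 0, "spin": 0},
  {"claw": 0, "tx": 0, "ty": 0, "tz": 0, "spin": 0},
  {"claw": 0, "tx": 0, "ty": 0, "tz": 0, "spin": 3},
  {"claw": 0, "tx": 0, "ty": 0, "tz": 0, "spin": 6},
  {"claw": 0, "tx": 0, "ty": 0, "tz": 0, "spin": 9},
  {"claw": 0, "tx": 0, "ty": 0, "tz": 0, "spin": 10},
  {"claw": 0, "tx": 0, "ty": 0, "tz": 0, "spin": 10},
])

```text
time: 8.42
position: [0.5674, -0.1747, 0.2888]
tool_rot: [-0.152, 3.136, -0.002]
ft_force: [5.4, -0.4, -3.9]
grip_width: 0.157
```

```bash
python3 -c "
from h import *
go(.567,-.1755,.2885,29)"
```

```text
t 8.4167 p [ 0.5674 -0.1747  0.2888] yaw 95.54 j [ 0.84  0.37 -0.7   1.72  0.26  1.15  1.73] tilt [ 0.0017 -0.0009] grip 0.1567694776912986
F [ 5.37 -0.43 -3.95] M [ 0.187 -1.253  0.134]
shift [ 0.0005 -0.0007  0.0003] spin 66.54
```

Call:
step_arm([
  {"claw": 0, "tx": 0, "ty": 0, "tz": 0, "spin": 3},
  {"claw": 0, "tx": 0, "ty": 0, "tz": 0, "spin": 6},
  {"claw": 0, "tx": 0, "ty": 0, "tz": 0, "spin": 9},
  {"claw": 0, "tx": 0, "ty": 0, "tz": 0, "spin": 12},
  {"claw": 0, "tx": 0, "ty": 0, "tz": 0, "spin": 15},
  {"claw": 0, "tx": 0, "ty": 0, "tz": 0, "spin": 16},
  {"claw": 0, "tx": 0, "ty": 0, "tz": 0, "spin": 16},
])

```text
time: 9.0
position: [0.5675, -0.1742, 0.2888]
tool_rot: [0.287, 3.127, 0.0]
ft_force: [5.9, 1.1, -4.8]
grip_width: 0.16
```

```bash
python3 -c "
from h import *
go(.567,-.1755,.2885,29)"
```

```text
t 9.0 p [ 0.5675 -0.1742  0.2888] yaw 79.5 j [ 0.8   0.36 -0.66  1.72  0.23  1.15  1.46] tilt [0.0017 0.0001] grip 0.16008350931153073
F [ 5.86  1.06 -4.75] M [ 0.292 -1.308 -0.219]
shift [ 0.0002 -0.0013  0.0003] spin 50.5
```

Call:
step_arm([
  {"claw": 0, "tx": 0, "ty": 0, "tz": 0, "spin": 2},
  {"claw": 0, "tx": 0, "ty": 0, "tz": 0, "spin": 4},
  {"claw": 0, "tx": 0, "ty": 0, "tz": 0, "spin": 5},
  {"claw": 0, "tx": 0, "ty": 0, "tz": 0, "spin": 5},
])

```text
time: 9.33
position: [0.5675, -0.1741, 0.2888]
tool_rot: [0.421, 3.112, 0.0]
ft_force: [5.3, 1.1, -4.5]
grip_width: 0.157
```

```bash
python3 -c "
from h import *
go(.567,-.1755,.2885,29)"
```

```text
t 9.3333 p [ 0.5675 -0.1741  0.2888] yaw 74.59 j [ 0.79  0.35 -0.64  1.72  0.23  1.15  1.38] tilt [ 0.0016 -0.0001] grip 0.15651522993625056
F [ 5.33  1.14 -4.45] M [ 0.254 -1.259  0.15 ]
shift [ 0.0001 -0.0015  0.0003] spin 45.59
```

Click 1 was felt: the moment flipped from -0.22 to +0.15 across yaw 77°. Now click 2, near 53°.

Call:
step_arm([
  {"claw": 0, "tx": 0, "ty": 0, "tz": 0, "spin": 4},
  {"claw": 0, "tx": 0, "ty": 0, "tz": 0, "spin": 8},
  {"claw": 0, "tx": 0, "ty": 0, "tz": 0, "spin": 12},
  {"claw": 0, "tx": 0, "ty": 0, "tz": 0, "spin": 16},
  {"claw": 0, "tx": 0, "ty": 0, "tz": 0, "spin": 19},
  {"claw": 0, "tx": 0, "ty": 0, "tz": 0, "spin": 19},
  {"claw": 0, "tx": 0, "ty": 0, "tz": 0, "spin": 19},
])

```text
time: 9.92
position: [0.5677, -0.1736, 0.2888]
tool_rot: [0.929, 2.999, 0.003]
ft_force: [6.5, 1.9, -3.9]
grip_width: 0.159
```

```bash
python3 -c "
from h import *
go(.567,-.1755,.2885,29)"
```

```text
t 9.9167 p [ 0.5677 -0.1736  0.2888] yaw 55.58 j [ 0.75  0.34 -0.59  1.72  0.2   1.14  1.07] tilt [0.0022 0.001 ] grip 0.15860790696914193
F [ 6.45  1.94 -3.93] M [ 0.455 -1.425 -0.24 ]
shift [-0.0005 -0.002   0.0003] spin 26.58
```

Call:
step_arm([
  {"claw": 0, "tx": 0, "ty": 0, "tz": 0, "spin": 3},
  {"claw": 0, "tx": 0, "ty": 0, "tz": 0, "spin": 5},
  {"claw": 0, "tx": 0, "ty": 0, "tz": 0, "spin": 5},
  {"claw": 0, "tx": 0, "ty": 0, "tz": 0, "spin": 5},
])

```text
time: 10.25
position: [0.5678, -0.1734, 0.2888]
tool_rot: [1.057, 2.956, 0.002]
ft_force: [6.6, 2.2, -3.5]
grip_width: 0.158
```

```bash
python3 -c "
from h import *
go(.567,-.1755,.2885,29)"
```

```text
t 10.25 p [ 0.5678 -0.1734  0.2888] yaw 50.66 j [ 0.73  0.34 -0.58  1.72  0.2   1.14  0.99] tilt [0.0024 0.0008] grip 0.1583506351545499
F [ 6.63  2.22 -3.55] M [ 0.367 -1.423  0.205]
shift [-0.0007 -0.0021  0.0003] spin 21.66
```

Call:
step_arm([
  {"claw": 0, "tx": 0, "ty": 0, "tz": 0, "spin": 4},
  {"claw": 0, "tx": 0, "ty": 0, "tz": 0, "spin": 8},
  {"claw": 0, "tx": 0, "ty": 0, "tz": 0, "spin": 12},
  {"claw": 0, "tx": 0, "ty": 0, "tz": 0, "spin": 16},
  {"claw": 0, "tx": 0, "ty": 0, "tz": 0, "spin": 19},
  {"claw": 0, "tx": 0, "ty": 0, "tz": 0, "spin": 19},
  {"claw": 0, "tx": 0, "ty": 0, "tz": 0, "spin": 19},
])

```text
time: 10.83
position: [0.5682, -0.173, 0.2888]
tool_rot: [1.531, 2.741, 0.005]
ft_force: [7.9, 2.4, -5.8]
grip_width: 0.158
```

```bash
python3 -c "
from h import *
go(.567,-.1755,.2885,29)"
```

```text
t 10.8333 p [ 0.5682 -0.173   0.2888] yaw 31.61 j [ 0.69  0.33 -0.52  1.72  0.18  1.14  0.67] tilt [0.0036 0.0017] grip 0.15792007762539953
F [ 7.85  2.45 -5.81] M [ 0.536 -1.712 -0.247]
shift [-0.0015 -0.0023  0.0003] spin 2.61
```

Click 2 was felt. At 31.6° the roller is pulling in just ahead of notch 3, so I'll ease into it.

Call:
step_arm([
  {"claw": 0, "tx": 0, "ty": 0, "tz": 0, "spin": 1},
  {"claw": 0, "tx": 0, "ty": 0, "tz": 0, "spin": 2.5},
  {"claw": 0, "tx": 0, "ty": 0, "tz": 0, "spin": 2.5},
  {"claw": 0, "tx": 0, "ty": 0, "tz": 0, "spin": 2.5},
  {"claw": 0, "tx": 0, "ty": 0, "tz": 0, "spin": 2.5},
  {"claw": 0, "tx": 0, "ty": 0, "tz": 0, "spin": 2.5},
  {"claw": 0, "tx": 0, "ty": 0, "tz": 0, "spin": 2.5},
  {"claw": 0, "tx": 0, "ty": 0, "tz": 0, "spin": 2.5},
])

```text
time: 11.5
position: [0.5682, -0.173, 0.2888]
tool_rot: [1.589, 2.707, 0.005]
ft_force: [8.4, 2.4, -4.6]
grip_width: 0.155
```

```bash
python3 -c "
from h import *
import cv2
go(.567,-.1755,.2885,29)
b=imaging.get_image('scene');cv2.imwrite('pics/s4.png',cv2.resize(b[180:340,200:380],(720,640))[:600])
go(.567,-.1755,.2885,29)"
```

```text
t 11.5 p [ 0.5682 -0.173   0.2888] yaw 29.17 j [ 0.69  0.33 -0.52  1.72  0.18  1.13  0.63] tilt [0.0037 0.0014] grip 0.15524406889248685
F [ 8.39  2.39 -4.58] M [ 0.594 -1.728  0.094]
shift [-0.0016 -0.0023  0.0003] spin 0.17
t 11.55 p [ 0.5682 -0.173   0.2888] yaw 29.18 j [ 0.69  0.33 -0.52  1.72  0.18  1.13  0.63] tilt [0.0037 0.0015] grip 0.15953465787260965
F [ 7.85  2.37 -5.49] M [ 0.544 -1.734  0.07 ]
shift [-0.0016 -0.0023  0.0003] spin 0.18
```

View pics/s4.png

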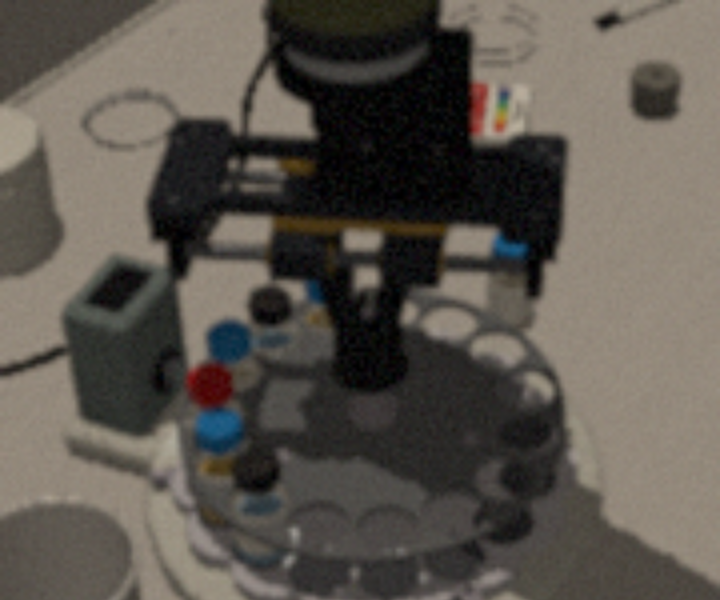

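Third vial (blue, crop (229,338)) stands near the lens at (168,372). A quick numeric check of its angle against base +x:

```bash
python3 -c "
from h import *
c=np.array([.567,-.1755])
for n,uv in (('black2',(269,303)),('blue3',(229,338)),('red4',(209,382)),('blue5',(219,426)),('black6',(257,466))):
    p=px2w('scene',[np.array(uv)/4+[200,180]-.375],.09)[0][:2]-c
    print(n,np.degrees(np.arctan2(p[1],p[0])),np.hypot(*p))
go(.567,-.1755,.2885,29)"
```

```text
black2 -9.265387839285044 0.0821827126429875
blue3 14.048912655663893 0.08345863910007115
red4 37.31020914500009 0.0855127299258984
blue5 59.440197437797686 0.08543435548985297
black6 82.85771695235107 0.0853370129756043
t 11.55 p [ 0.5682 -0.173   0.2888] yaw 29.18 j [ 0.69  0.33 -0.52  1.72  0.18  1.13  0.63] tilt [0.0037 0.0015] grip 0.15953465787260965
F [ 7.85  2.37 -5.49] M [ 0.544 -1.734  0.07 ]
shift [-0.0016 -0.0023  0.0003] spin 0.18
```

The rack angles put vial three on the head's line, within measurement error, and the moment is nearly zero across the flip. Handing in.

```bash
python3 -c "
from bench import workorder
print(workorder.close_job())
from h import *
go(.567,-.1755,.2885,29)"
```

```text
the job is handed in; nothing more can be done
None
the job is handed in; nothing more can be done
```

The changer is at the third notch with the knob still gripped, and the job is handed in. No verdict is reported, so what follows is from my own readings.

**What I did:**
- **Start:** I found the turning axis at about (0.567, -0.1755) m. The turntable looked balanced between notches two and three.
- **Home:** I gripped the knob bar at 40 N and turned it anticlockwise. The moment rose to 0.85 N m, well above the detent's 0.25 N m, and I took that as the solid home stop.
- **Three clicks:** I then turned it clockwise. The moment flipped sign at each notch, near tool yaw 77°, 53° and 29°.

**Last checks:**
- **Seating:** The moment about the knob axis was 0.07–0.09 N m at yaw 29.2°, after -0.25 N m at 31.6°.
- **Grip:** The opening of 0.16 is about 14 mm, which matches the bar.
- **Sideways force:** A steady 8 N remained from a 1–2 mm offset between the grip and the axis.
- **Third vial in the image:** The five caps I could see put the third vial at about 11–15° (14° read directly), against about 10.5–11° for the head. I put the 1–3° difference down to reading the caps off a blurred picture; the next notch would be 24° away.
- **Surroundings:** I saw no sign of contact with the vials or rack. I did not measure whether the spare vial, timer and cup had moved, and the last picture does not show the timer.

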